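Lock the printing turntable

TASK

Lock the printing turntable before the paper is laid on: with a fingertip, push its red knob round until the slot in the steel disc faces the brass bolt, then push the bolt by its upturned tab until it is fully home in the slot. Nothing needs gripping: do not take the knob or the tab between the fingers. Do not touch the inked woodblock on the turntable, and leave the pots, brush and tools where they are.

Things in the scene. Friction and masses are not known exactly. Their poses are not given: they have to be found in the camera images.
- spindle (a point): the turntable's vertical turning axis, at the top face of its steel locking disc (48 mm above the table). The disc is 240 mm across, 8 mm thick (40 to 48 mm up), under a round wooden platter 184 mm across, top 64 mm up. It turns either way without end and stays where it is left (about 2.5 N at the knob). The point's x axis points towards the bolt
- slot (a point): the middle of the mouth of the disc's only slot, on the disc's rim 120 mm from the turning axis, at the disc's top face (48 mm up). The slot is open through the disc and tapers from 26 mm wide at the rim to 12 mm wide at its floor, 24 mm further in; it turns with the disc
- gate (a point): fixed point in front of the bolt, on its centre line, 120 mm from the turning axis and 48 mm up: the slot faces the bolt when slot lies here. Once the slot is within about 7 mm of it, the bolt's tapered nose enters and pulls the disc into line by itself
- turn_knob: red upright knob for turning the turntable, a cylinder 20 mm across and 45 mm high standing on the platter 80 mm from the turning axis, on the same radius as the slot; origin at the centre of its foot (64 mm up), top 109 mm up
- bolt_tab: upturned end of the brass bolt, where it is pushed: an upright plate 6 mm thick along the bolt, 24 mm wide across it, top 78 mm up, above the bar (top 48 mm up) and its guide straps (top 53 mm up). Origin at its middle, 70 mm up; its x axis points along the bolt away from the turntable. It stands 209 mm from the turning axis when drawn back, 181 mm when home; the space behind it is free
- bolt (a joint): how far the bolt is pushed towards the disc, in m: 0 drawn back, 0.028 fully home against its stop. A flat brass bar 24 mm wide and 8 mm thick (40 to 48 mm up) in two guide straps, with a tapered nose; its friction is about 3 N and it stays where it is left. It stops against the rim at about 0.006 unless the slot faces it
- turntable (a joint): angle of the turntable in rad, anticlockwise seen from above: 0 or any whole turn when the slot faces the bolt
- stand: fixed wooden board 365 x 250 x 18 mm that carries turntable and bolt; origin on the turning axis at table height, x axis towards the bolt; it reaches 140 mm behind the turning axis and 225 mm towards the bolt, 125 mm to each side
- woodblock: freshly inked blue woodblock 100 x 148 x 18 mm fixed between cleats in the middle of the platter, turning with it; origin at the centre of its underside, 64 mm up; its inked top is 82 mm up; its long side runs across the radius of knob and slot, 30 mm inside the knob's axis. Not to be touched
- pigment_pot: loose small white pot of blue pigment, 44 mm across, 34 mm high, on the stand's board beside the bolt; origin at the centre of its foot; leave it
- paste_jar: loose small cream jar with white cap, 40 mm across, 42 mm high, on the board at the other side of the bolt; origin at the centre of its foot; leave it
- baren: loose straw-coloured rubbing pad, a disc 125 mm across with a grip across it, 22 mm high; origin at the centre of its underside; leave it
- gouge: loose carving gouge 175 mm long, lying, wooden handle; origin under its middle; leave it
- rinse_tub: loose round pink plastic tub 100 mm across, 45 mm high; origin at the centre of its foot; leave it
- brush: loose broad brush, teal wooden back over black bristles, 132 x 60 x 52 mm, on the orange wooden crate (130 mm high) to the left; origin at the centre of its underside; leave it
- bowl: loose white bowl of blue pigment, 110 mm across, 58 mm high, on the same crate; origin at the centre of its foot; leave it

How it is judged:
By the outcome, as a careful person would: the job done as asked, in the order asked, and still so for the second after the job is handed in, with the robot touching nothing.
It also fails if it takes over 58 s, if anything falls off the work surface, if the arm or the gripper's body presses on something with over 40 N, if the wrist force passes 120 N, or if a joint passes its speed limit or range.

ROBOT

A 7-joint arm with a two-finger parallel gripper is mounted at the origin on the work surface. World frame = base frame: x ahead of the robot, y to its left, z up, the work surface at z = 0. Lengths are in m, angles in degrees, forces in N, time in s.
With the tool pointing down it reaches from about 0.35 to 0.9 m from the base axis. Payload 8.1 kg.
Tool frame: the origin (TCP) lies where the fingers leave the gripper's body, on its centre line; the fingertips stand 66 mm ahead of it and the grasp point (between the pads) lies 47 mm ahead of it; y points along the fingers, z is the direction in which the jaws open and shut, and the axes are right-handed (so a half turn about y gives the same grasp; the last joint's range is limited). The gripper opens to 92 mm and grips with 3 to 60 N. Pads are 19 mm wide; open, the fingers measure 130 mm over their backs; the gripper's body (75 mm by 190 mm) begins 47 mm behind the grasp point.
Start: joints at [-77.441, 24.895, 1.432, 90.138, -0.665, 64.973, -4.303], TCP at [0.198, 0.593, 0.292] pointing down, gripper open.
Joint ranges: [-149.89, 149.89], [-25.12, 119.58], [-72.63, 75.52], [4.76, 147.25], [-75.54, 255.54], [6.69, 114.76], [-157.13, 157.13]. Speed limits (degrees/s): [127.2, 127.2, 172.46, 172.46, 180, 180, 180].

INTERFACE

Orientations are given as a 3x3 rotation matrix whose columns are the frame's x, y, z axes.
In Python, from cell import ctrl gives the robot as it stands.
- The arm moves only by the tool arm_command, never from a script. Its arguments are lists of equal length, an entry for each row: "translation": the shift along the tool's x, y, z in m, a list of three; "turn": the turn, a rotation vector about the tool's x, y, z in degrees, a list of three; "hand": the finger opening in m, from 0 to 0.0918. A call has 1 to 10 rows; each row shifts and turns the pose as measured when the row begins, along the tool's axes as they then stand; what a row does not reach is not made up. A row lasts 1/8 s, in which the tool goes at most 62.5 mm and 10.7 degrees, less where a joint would pass 70% of its speed; a pose out of reach is approached as far as the arm can. A call is refused whole if a number of a shift passes 0.0625 or a number of a turn 10.7, either way. A call with a gripper value outside its range is refused whole. The fingers move at their own pace and stop on an object; the grip force is fixed at half the most. Time passes only in rows, so rows that do not move let the fingers close. It gives the time, the measured TCP pose, the force and the opening at its end, in the units of the state.
- ctrl.get_state(): the state, without advancing time (a new reading comes with each control period).
- ctrl.camera(name): name is "side" or "top"; returns (picture, depth): 420x560x3 uint8, red, green, blue; 420x560 float32, m along the optical axis (not along the pixel's ray), 0 where there is no reading.
- ctrl.camera_params(name): a dict with "K" (3x3 intrinsics, pixels), "k1" (the pictures are not rectified: a ray, as slopes to the right and down, at radius r is drawn at 1 + k1 r^2 times it, then the intrinsics apply), "pose" (4x4, takes a point from camera to world coordinates). Camera axes: x right, y down, z forward; pixel columns grow to the right and rows downward; lengths in m; the calibration is good to about 2 mm. A picture is of the moment at which its call begins. camera_params takes no time and is no camera call.
- ctrl.sign_off(): hands the job in, once; it reports no verdict.
Trained networks look in the newest picture that a camera, given by its name, has taken for a name from the list of things; names that differ only in an ending like _2 or _b are one class to them, and where a whole thing is asked for, a point or a joint stands for the part that bears it (a point fixed in the world has none). Each returns a list of dicts, best first, with "p" (0 to 1); they miss things now and then, are a little off and sometimes report something else, mostly with a low value. They report only what shows in the picture. A call takes as long as a camera call.
- ctrl.find_in(thing, camera): "rect" ([left, top, right, bottom] in pixels, round what is visible of it).
- ctrl.landmark_of(thing, camera): "location" ([row, column] in pixels: a listed point, or the origin of a listed thing).
The state is a dict: "t": time; "joints": joint angles; "joint_vel": joint speeds; "effort": joint torques, N m; "eef_pos": TCP position; "ee_rot": TCP orientation; "contact_force": force on the tool from outside, world axes, zero at the start; "wrist_torque": the same for the moment, N m; "width": finger opening in m.
Only numpy, scipy, OpenCV 4.12 (cv2) and the standard library are available. Lean on these libraries where they do the work, as an engineer would, in place of code of your own. Each camera call takes 0.05 s, during which the arm holds its last target.

## Working session

There is one attempt and no reset: what is moved stays moved. The work goes in short steps, Python scripts to look and compute and a tool call to move; the robot and the scene stay as the last step left them, time stands still between calls to the robot, and variables do not carry over. Pictures are saved under pics/ and viewed, and the job is handed in when it is done.

Besides the shell and the picture viewer there is one more tool, called after "Emit:" as name(argument=value, ...), one argument or row to a line, values as JSON. arm_command: Moves the arm, as the interface text tells. Its arguments: {"type":"object","properties":{"translation":{"type":"array"},"turn":{"type":"array"},"hand":{"type":"array"}},"required":["translation","turn","hand"]}

```bash
ls; mkdir -p pics
cat > h.py <<'E'
import numpy as np, cv2
from cell import ctrl
def shot(cam,fn):
    im,d=ctrl.camera(cam); cv2.imwrite('pics/'+fn,im[:,:,::-1]); np.save('pics/'+fn[:-4]+'_d.npy',d); return im,d
def ray(cam,rc):
    p=ctrl.camera_params(cam);K=np.array(p['K'],float);T=np.array(p['pose'])
    u=np.linalg.inv(K)@[rc[1],rc[0],1]; xd=u[:2]
    s=xd.copy()
    for _ in range(30): s=xd/(1+p['k1']*(s@s))
    return T[:3,3],T[:3,:3]@np.array([s[0],s[1],1])
def atz(cam,rc,z):
    o,v=ray(cam,rc); return o+v*(z-o[2])/v[2]
def atd(cam,rc,d):
    o,v=ray(cam,rc); return o+v*d
def proj(cam,P):
    p=ctrl.camera_params(cam);K=np.array(p['K'],float);T=np.array(p['pose'])
    c=T[:3,:3].T@(np.asarray(P)-T[:3,3]); s=c[:2]/c[2]; s=s*(1+p['k1']*(s@s)); q=K@[s[0],s[1],1]; return q[:2]
E
python3 - <<'E'
from h import *
np.set_printoptions(precision=3,suppress=True)
s=ctrl.get_state(); print(s)
for c in('side','top'):
    shot(c,c+'0.png'); p=ctrl.camera_params(c); print(c,p)
Z={'spindle':.048,'slot':.048,'gate':.048,'turn_knob':.064,'bolt_tab':.07,'stand':0,'woodblock':.064,'pigment_pot':.018,'paste_jar':.018}
for n in Z:
  for c in('side','top'):
    r=ctrl.landmark_of(n,c)
    for q in r[:2]: print(n,c,round(q['p'],2),q['location'],atz(c,q['location'],Z[n]))
print(ctrl.get_state()['t'])
E
```

```text
pics
{'t': 0.0, 'joints': array([-77.44 ,  24.936,   1.431,  90.191,  -0.666,  64.974,  -4.304]), 'joint_vel': array([-0.06 ,  0.007,  0.051, -0.159, -0.003,  0.057, -0.031]), 'effort': array([ -0.001, -66.786,   0.985, -31.446,  -0.061,   0.043,   0.   ]), 'eef_pos': array([0.198, 0.592, 0.291]), 'ee_rot': array([[ 0.949, -0.   ,  0.316],
       [-0.316, -0.002,  0.949],
       [ 0.   , -1.   , -0.002]]), 'contact_force': array([-0.324, -0.192,  0.211]), 'wrist_torque': array([-0.01 , -0.007, -0.021]), 'width': 0.09164232541147409}
side {'K': array([[471.254,   0.   , 283.075],
       [  0.   , 471.254, 208.253],
       [  0.   ,   0.   ,   1.   ]]), 'k1': -0.05588396678492051, 'pose': array([[ 0.847, -0.383,  0.369,  0.002],
       [-0.531, -0.587,  0.611, -0.793],
       [-0.018, -0.713, -0.701,  1.055],
       [ 0.   ,  0.   ,  0.   ,  1.   ]])}
top {'K': array([[446.567,   0.   , 275.058],
       [  0.   , 446.567, 206.596],
       [  0.   ,   0.   ,   1.   ]]), 'k1': 0.0308974258176126, 'pose': array([[-0.025, -0.979,  0.2  ,  0.193],
       [-1.   ,  0.024, -0.007,  0.035],
  
[... 470 characters left out ...]
 0.37 [188.7, 298.7] [0.607 0.113 0.07 ]
bolt_tab top 0.43 [176.6, 247.7] [0.612 0.117 0.07 ]
stand side 0.66 [248.7, 317.4] [ 0.551 -0.072  0.   ]
stand side 0.24 [129.3, 233.6] [0.628 0.601 0.   ]
stand top 0.89 [196.7, 305.0] [ 0.551 -0.086  0.   ]
woodblock side 0.63 [237.2, 320.6] [ 0.55  -0.086  0.064]
woodblock top 0.79 [192.6, 305.4] [ 0.551 -0.083  0.064]
woodblock top 0.36 [185.9, 271.5] [0.578 0.034 0.064]
pigment_pot side 0.47 [197.5, 330.6] [0.701 0.069 0.018]
pigment_pot top 0.44 [157.8, 263.0] [0.696 0.063 0.018]
paste_jar side 0.58 [214.9, 274.0] [0.508 0.102 0.018]
paste_jar top 0.45 [205.2, 254.0] [0.52  0.099 0.018]
paste_jar top 0.16 [281.1, 172.3] [0.259 0.385 0.018]
1.0
```

View pics/side0.png

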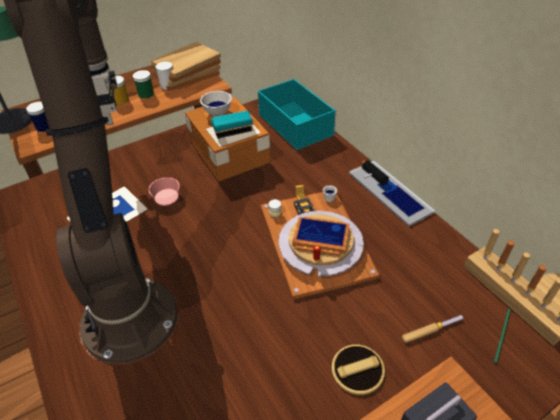

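View pics/top0.png

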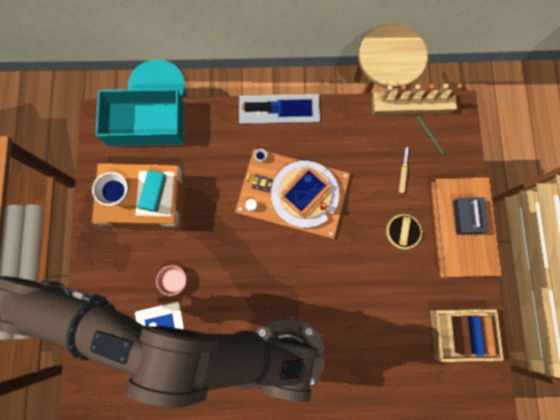

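Run:
```python
import cv2
a=cv2.imread('pics/side0.png')[170:305,250:390]; b=cv2.imread('pics/top0.png')[140:245,225:360]
cv2.imwrite('pics/sz.png',cv2.resize(a,None,fx=5,fy=4.4*5/5,interpolation=cv2.INTER_CUBIC) if 0 else cv2.resize(a,None,fx=4.4,fy=4.4,interpolation=cv2.INTER_CUBIC))
cv2.imwrite('pics/tz.png',cv2.resize(b,None,fx=5.5,fy=5.5,interpolation=cv2.INTER_CUBIC))
```

```text
(no output)
```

View pics/sz.png

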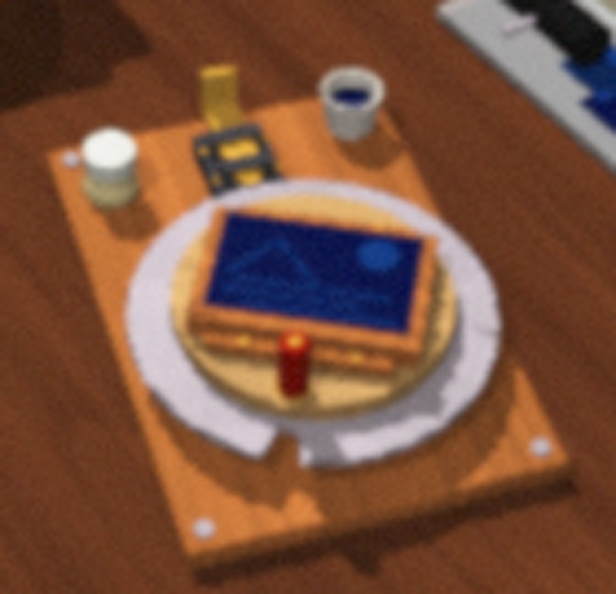

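View pics/tz.png

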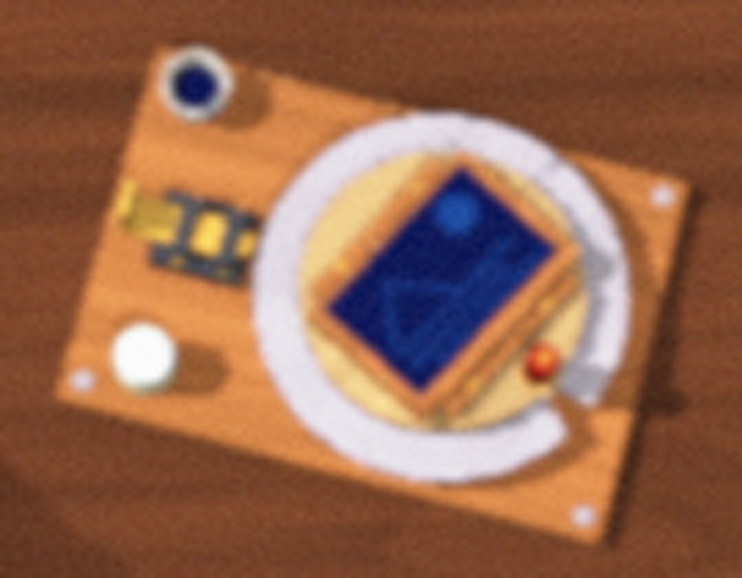

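Run:
```python
from h import *
np.set_printoptions(precision=4,suppress=True)
f=lambda cam,x,y,z: atz(cam,[y/5.5+140-.4,x/5.5+225-.4] if cam=='top' else [y/4.4+170-.4,x/4.4+250-.4],z)[:2]
from scipy.optimize import least_squares as L
C=[]
for cam,pts in(('top',[(253,290),(630,300),(440,112),(440,482),(300,180),(310,430)]),('side',[(126,310),(500,310),(310,180),(350,467),(170,415),(440,427)])):
    P=np.array([f(cam,*p,.048) for p in pts]); r=L(lambda c:np.hypot(*(P-c[:2]).T)-c[2],[.55,-.08,.12]); print(cam,r.x,r.fun)
    r=L(lambda c:np.hypot(*(P-c[:2]).T)-.12,[.55,-.08]); print(r.x);C.append(r.x)
c=np.mean(C,0);print('spindle',c)
def rep(n,p): d=p-c; print(n,p,np.hypot(*d),np.degrees(np.arctan2(d[1],d[0])))
rep('slot t',f('top',586,418,.048));rep('slot s',f('side',285,462,.048))
rep('knobtop t',f('top',543,356,.109));rep('knobtop s',f('side',294,341,.109))
rep('tabtop t',f('top',130,207,.078));rep('tabtop s',f('side',218,70,.078))
rep('pot',f('top',196,82,.052));rep('jar',f('top',144,355,.06))
rep('bar t',f('top',212,233,.05));rep('strap s',f('side',240,150,.05))
```

```text
top [ 0.552  -0.0831  0.1212] [ 0.0002 -0.0007  0.0017 -0.0002 -0.002   0.0009]
[ 0.5519 -0.0825]
side [ 0.5498 -0.0856  0.1221] [-0.002   0.0001  0.0011  0.0025  0.0011 -0.0028]
[ 0.5493 -0.0864]
spindle [ 0.5506 -0.0845]
slot t [ 0.4699 -0.1714] 0.11870235376333858 -132.8839660651672
slot s [ 0.4674 -0.1745] 0.1226568440667898 -132.76944139850264
knobtop t [ 0.4982 -0.1388] 0.07554744907290338 -133.98536888971464
knobtop s [ 0.4955 -0.1403] 0.07849319177624935 -134.65009349145987
tabtop t [0.6076 0.1149] 0.20729093511479815 74.05966201200695
tabtop s [0.6113 0.1169] 0.21033783661197616 73.24121196418463
pot [0.6979 0.0721] 0.21492948589580405 46.74381464319784
jar [0.5153 0.1083] 0.1959386058429377 100.40450240745358
bar t [0.5966 0.0637] 0.15517322436310454 72.75924908612222
strap s [0.5954 0.0648] 0.155772676524753 73.31697556746661
```

Emit:
arm_command(
  translation=[
    [0.039,0,-0.044],
    [0.039,0,-0.044],
    [0.039,0,-0.044],
    [0.039,0,-0.044],
    [0.039,0,-0.044],
    [0.039,0,-0.044],
    [0.039,0,-0.044],
    [0.039,0,-0.044],
    [0.039,0,-0.044],
    [0.039,0,-0.044],
  ],
  turn=[
    [0,0,0],
    [0,0,0],
    [0,0,0],
    [0,0,0],
    [0,0,0],
    [0,0,0],
    [0,0,0],
    [0,0,0],
    [0,0,0],
    [0,0,0],
  ],
  hand=[0,0,0,0,0,0,0,0,0,0],
)

```text
t: 2.25
eef_pos: [0.4347, 0.0407, 0.2923]
ee_rot: [[0.951, 0.005, 0.309], [-0.309, 0.007, 0.951], [0.003, -1.0, 0.009]]
contact_force: [0.9, 1.2, 0.7]
width: 0.0009
```

```bash
cat >> h.py <<'E'
np.set_printoptions(precision=4,suppress=True)
S=np.array([.5505,-.0845])
def rel(x,y,z,psi):
    "tool-frame shift and turn to reach world pose, yaw psi of tool x, tool y down"
    from scipy.spatial.transform import Rotation as R
    s=ctrl.get_state();Rm=np.array(s['ee_rot']);a=np.radians(psi)
    X=np.array([np.cos(a),np.sin(a),0]);Y=np.array([0,0,-1.]);T=np.stack([X,Y,np.cross(X,Y)],1)
    print('t',s['t'],'pos',s['eef_pos'],'psi',np.degrees(np.arctan2(Rm[1,0],Rm[0,0])),'F',s['contact_force'],'w',s['width'],'q',s['joints'])
    print('shift',Rm.T@(np.array([x,y,z])-s['eef_pos']),'turn',R.from_matrix(Rm.T@T).as_rotvec(degrees=True))
E
python3 -c "
from h import *
rel(.522,-.168,.25,-43.5)"
```

```text
t 2.25 pos [0.4347 0.0407 0.2923] psi -17.97988509487779 F [0.9047 1.1827 0.6728] w 0.0008669544134226731 q [-32.364    6.5343  22.6141 116.4718  -3.4057  57.1624  63.9694]
shift [ 0.1474  0.0412 -0.1719] turn [-0.5169 25.5207  0.0557]
```

Emit:
arm_command(
  translation=[
    [0.037,0.01,-0.043],
    [0.037,0.01,-0.043],
    [0.037,0.01,-0.043],
    [0.037,0.01,-0.043],
    [0,0,0],
    [0,0,0],
    [0,0,0],
  ],
  turn=[
    [0,0,0],
    [0,0,0],
    [0,0,0],
    [0,0,0],
    [0,8.5,0],
    [0,8.5,0],
    [0,8.5,0],
  ],
  hand=[0,0,0,0,0,0,0],
)

```text
t: 3.12
eef_pos: [0.5262, -0.1822, 0.2515]
ee_rot: [[0.712, 0.011, 0.702], [-0.702, 0.005, 0.712], [0.004, -1.0, 0.012]]
contact_force: [0.3, 0.4, 0.8]
width: 0.0009
```

```bash
python3 -c "
from h import *
rel(.522,-.168,.15,-43.5)
shot('top','top1.png');shot('side','side1.png')
for c in('top','side'):
    b=cv2.imread('pics/%s1.png'%c)
    b=b[130:260,220:370] if c=='top' else b[150:300,240:390]
    cv2.imwrite('pics/z1%s.png'%c,cv2.resize(b,None,fx=4,fy=4))
"
```

```text
t 3.125 pos [ 0.5262 -0.1822  0.2515] psi -44.568687366603825 F [0.2637 0.414  0.8399] w 0.0008804566889684365 q [-12.5654  22.8248  36.1062 105.3273 -16.5264  56.5106  75.9596]
shift [-0.0134  0.1015  0.006 ] turn [-0.659  -1.0672  0.2549]
```

View pics/z1side.png

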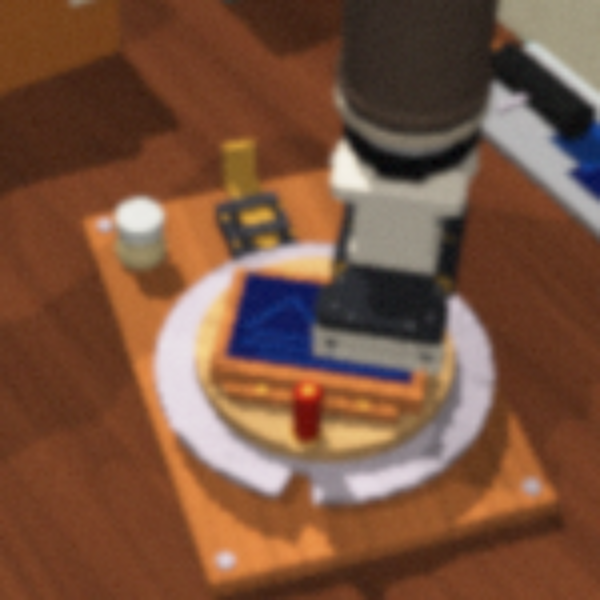

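Emit:
arm_command(
  translation=[
    [0,0.034,0.002],
    [0,0.034,0.002],
    [0,0.034,0.002],
    [0,0,0],
  ],
  turn=[
    [-0.6,-1,0.2],
    [0,0,0],
    [0,0,0],
    [0,0,0],
  ],
  hand=[0,0,0,0],
)

```text
t: 3.72
eef_pos: [0.5326, -0.1761, 0.1482]
ee_rot: [[0.74, 0.004, 0.673], [-0.673, 0.0, 0.74], [0.003, -1.0, 0.003]]
contact_force: [0.1, -0.6, 0.6]
width: 0.0001
```

```bash
python3 -c "
from h import *
rel(.522,-.168,.15,-43.5)
shot('side','side2.png')
b=cv2.imread('pics/side2.png')[150:300,240:390]
cv2.imwrite('pics/z2side.png',cv2.resize(b,None,fx=4,fy=4))
"
```

```text
t 3.725 pos [ 0.5326 -0.1761  0.1482] psi -42.28878047080572 F [ 0.0508 -0.5669  0.5854] w 8.29132514432132e-05 q [ -9.1252  30.6988  31.1163 110.2911 -22.1558  44.7208  82.0908]
shift [-0.0132 -0.0019 -0.0012] turn [-0.1788  1.2115  0.1707]
```

View pics/z2side.png

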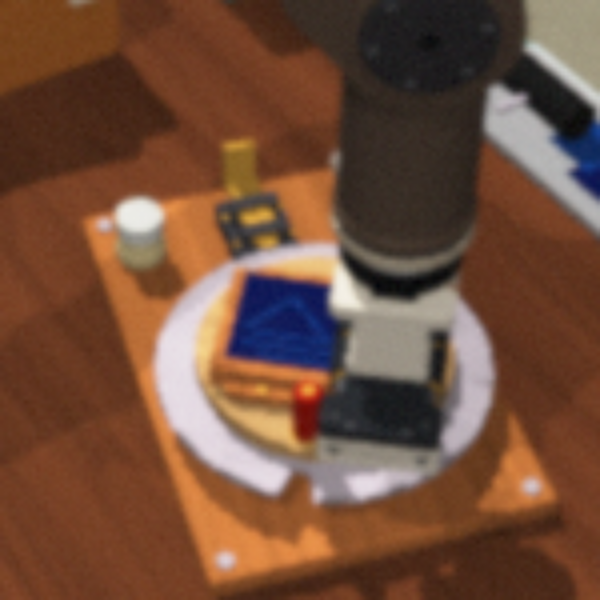

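Emit:
arm_command(
  translation=[
    [-0.008,0,-0.001],
    [-0.008,0,0],
    [-0.008,0,0],
    [-0.008,0,0],
    [-0.007,0,-0.0014],
    [-0.007,0,-0.0014],
    [-0.007,0,-0.0014],
    [-0.007,0,-0.0014],
  ],
  turn=[
    [0,1.2,0],
    [0,0,0],
    [0,0,0],
    [0,0,0],
    [0,5,0],
    [0,5,0],
    [0,5,0],
    [0,5,0],
  ],
  hand=[0,0,0,0,0,0,0,0],
)

```text
t: 4.78
eef_pos: [0.4881, -0.1376, 0.1547]
ee_rot: [[0.436, 0.019, 0.9], [-0.9, -0.005, 0.437], [0.013, -1.0, 0.015]]
contact_force: [1.1, -2.6, -1.9]
width: 0.0005
```

```bash
cat >> h.py <<'E'
def arc(th,gap=.0195,z=.149):
    a=np.radians(th); r=np.array([np.cos(a),np.sin(a)]); t=np.array([r[1],-r[0]])
    F=S+.08*r-gap*t; rel(F[0],F[1],z,th-270)
    s=ctrl.get_state(); d=s['eef_pos'][:2]-S
    # knob angle if in contact w/ -x face
    m=-np.array(s['ee_rot'])[:2,0]; off=d@m+.0195; b=np.arcsin(off/.08)
    ma=np.degrees(np.arctan2(m[1],m[0])); print('knob angle est', (ma+90-np.degrees(b))%360)
E
python3 -c "
from h import *
arc(205)
shot('side','side3.png')
b=cv2.imread('pics/side3.png')[150:300,240:390]
cv2.imwrite('pics/z3side.png',cv2.resize(b,None,fx=4,fy=4))
"
```

```text
t 4.775 pos [ 0.4881 -0.1376  0.1547] psi -64.11971349494058 F [ 1.0692 -2.562  -1.8992] w 0.0005023224268215308 q [-18.738   26.861   38.5127 118.4397 -25.175   41.5607  61.5595]
shift [-0.0023  0.0057 -0.0011] turn [-0.8899  0.8859  0.7298]
knob angle est 206.60027469769
```

View pics/z3side.png

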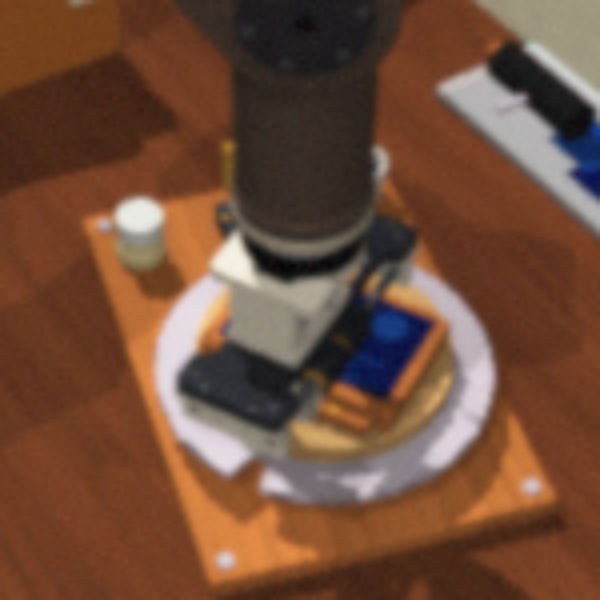

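Emit:
arm_command(
  translation=[
    [-0.0085,0.003,-0.002],
    [-0.007,0.003,-0.0014],
    [-0.007,0.001,-0.0014],
    [-0.007,0.001,-0.0014],
    [-0.007,0.001,-0.0014],
    [-0.007,0.001,-0.0014],
    [-0.007,0.001,-0.0014],
    [-0.007,0.001,-0.0014],
  ],
  turn=[
    [-0.7,5.5,0.5],
    [-0.2,5,0.2],
    [-0.1,5,0.1],
    [-0.1,5,0.1],
    [-0.1,5,0.1],
    [-0.1,5,0.1],
    [-0.1,5,0.1],
    [-0.1,5,0.1],
  ],
  hand=[0,0,0,0,0,0,0,0],
)

```text
t: 5.82
eef_pos: [0.4687, -0.086, 0.1458]
ee_rot: [[-0.269, -0.003, 0.963], [-0.963, 0.006, -0.269], [-0.005, -1.0, -0.005]]
contact_force: [-1.5, -3.3, 2.2]
width: 0.0005
```

```bash
python3 -c "
from h import *
arc(165)
"
```

```text
t 5.825 pos [ 0.4687 -0.086   0.1458] psi -105.60902580146514 F [-1.4813 -3.3177  2.2061] w 0.0004981865388992516 q [-32.4199  29.5722  50.6439 122.4853 -34.2584  43.3869  25.0925]
shift [-0.0031 -0.0032 -0.0014] turn [ 0.2582 -0.6083 -0.3113]
knob angle est 167.19105683105673
```

Emit:
arm_command(
  translation=[
    [-0.009,-0.002,-0.002],
    [-0.008,-0.001,-0.0016],
    [-0.007,0,-0.0016],
    [-0.007,0,-0.0016],
    [-0.007,0,-0.0016],
    [-0.007,0,-0.0016],
    [-0.007,0,-0.0016],
    [-0.007,0,-0.0016],
  ],
  turn=[
    [0.2,4.5,-0.2],
    [0,5,0],
    [0,5,0],
    [0,5,0],
    [0,5,0],
    [0,5,0],
    [0,5,0],
    [0,5,0],
  ],
  hand=[0,0,0,0,0,0,0,0],
)

```text
t: 6.82
eef_pos: [0.4848, -0.031, 0.149]
ee_rot: [[-0.828, -0.004, 0.561], [-0.561, -0.001, -0.828], [0.004, -1.0, -0.001]]
contact_force: [-1.4, -3.1, 0.3]
width: 0.0007
```

```bash
python3 -c "
from h import *
arc(125)
shot('side','side4.png')
b=cv2.imread('pics/side4.png')[150:300,240:390]
cv2.imwrite('pics/z4side.png',cv2.resize(b,None,fx=4,fy=4))
"
```

```text
t 6.825 pos [ 0.4848 -0.031   0.149 ] psi -145.84527418321443 F [-1.3718 -3.0541  0.2896] w 0.0006703361245126361 q [-45.6161  35.9745  62.9618 121.4871 -43.2458  49.555  -12.1714]
shift [-0.0036 -0.      0.0015] turn [ 0.0799 -0.8454  0.2426]
knob angle est 127.59977985683079
```

View pics/z4side.png

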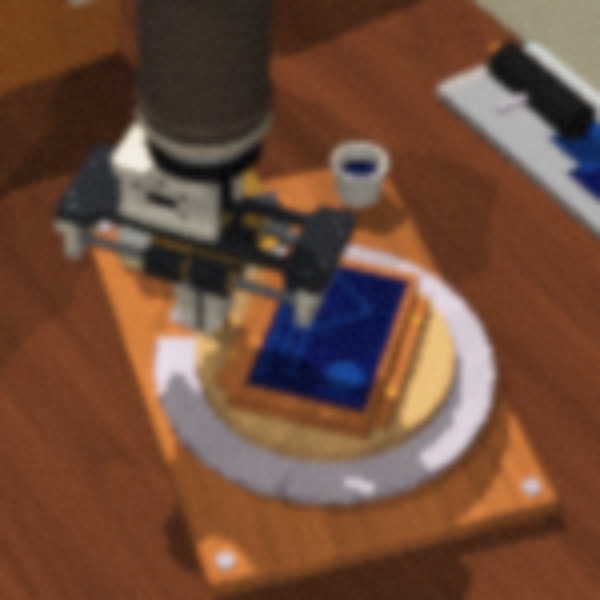

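Emit:
arm_command(
  translation=[
    [0.015,0,0],
    [0.025,0,0],
    [0,0,0],
    [0,0,0],
    [0,0,0],
    [0,0,0],
    [0,0,0],
    [0,0,0],
    [0,0,0],
  ],
  turn=[
    [0,0,0],
    [0,0,0],
    [0,-10.5,0],
    [0,-10.5,0],
    [0,-10.5,0],
    [0,-10.5,0],
    [0,-10.5,0],
    [0,-10.5,0],
    [0,-10.5,0],
  ],
  hand=[0,0,0,0,0,0,0,0,0],
)

```text
t: 8.0
eef_pos: [0.4415, -0.0577, 0.1498]
ee_rot: [[0.34, -0.005, 0.94], [-0.94, 0.002, 0.34], [-0.003, -1.0, -0.004]]
contact_force: [-1.1, -0.6, -0.1]
width: 0.0006
```

```bash
cat >> h.py <<'E'
def arc2(th,gap=.029,z=.149):
    a=np.radians(th); r=np.array([np.cos(a),np.sin(a)]); t=np.array([r[1],-r[0]])
    F=S+.08*r-gap*t; rel(F[0],F[1],z,th-180)
    s=ctrl.get_state(); d=s['eef_pos'][:2]-S
    m=np.array(s['ee_rot'])[:2,2]; off=d@m+.029; b=np.arcsin(off/.08)
    ma=np.degrees(np.arctan2(m[1],m[0])); print('knob angle est', (ma+90-np.degrees(b))%360)
E
python3 -c "
from h import *
arc2(127,.04)
shot('side','side5.png')
b=cv2.imread('pics/side5.png')[150:300,240:390]
cv2.imwrite('pics/z5side.png',cv2.resize(b,None,fx=4,fy=4))
"
```

```text
t 8.0 pos [ 0.4415 -0.0577  0.1498] psi -70.13571992022956 F [-1.0629 -0.5754 -0.0552] w 0.0005724965921208008 q [-31.5513  23.5853  42.1939 125.9741 -25.2625  39.1778  48.2044]
shift [-0.0024  0.0007  0.0316] turn [  0.1926 -17.1353  -0.2078]
knob angle est 163.42189046793482
```

View pics/z5side.png

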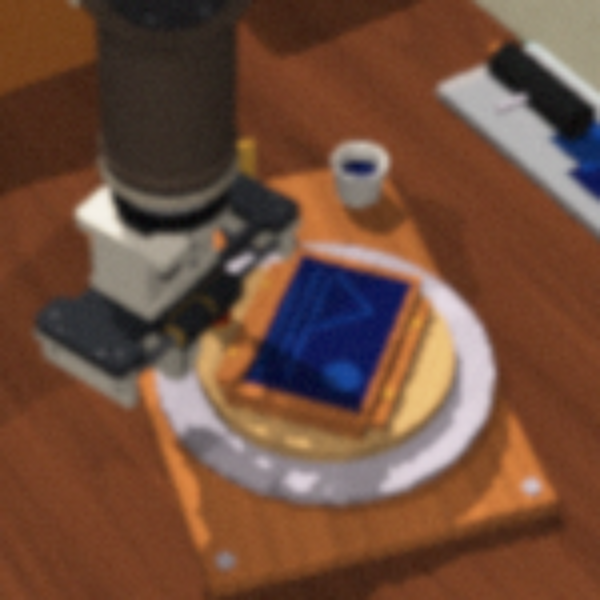

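Emit:
arm_command(
  translation=[
    [0,0,0],
    [0,0,0],
    [0,0,0],
  ],
  turn=[
    [0.2,-8.5,-0.2],
    [0,-8.5,0],
    [0,-1,0],
  ],
  hand=[0,0,0],
)

```text
t: 8.43
eef_pos: [0.4389, -0.0595, 0.1506]
ee_rot: [[0.624, 0.001, 0.781], [-0.781, 0.001, 0.624], [0.0, -1.0, 0.002]]
contact_force: [0.4, 0.1, 0.7]
width: 0.0005
```

```bash
python3 -c "
from h import *
arc2(127,.032)
"
```

```text
t 8.425 pos [ 0.4389 -0.0595  0.1506] psi -51.38443735376718 F [0.3838 0.0546 0.6806] w 0.0004602460367278337 q [-27.6252  21.9095  36.736  126.2224 -21.4578  37.8202  62.9252]
shift [0.0083 0.0016 0.0419] turn [-0.0929  1.6156 -0.0009]
knob angle est 160.7817669385438
```

Emit:
arm_command(
  translation=[
    [0.002,0.001,0.01],
    [0.002,0,0.011],
    [0.002,0,0.011],
    [0.002,0,0.01],
    [-0.0022,0,0.0075],
    [-0.0022,0,0.0075],
    [-0.0022,0,0.0075],
    [-0.0022,0,0.0075],
  ],
  turn=[
    [0,1,0],
    [0,0,0],
    [0,0,0],
    [0,0,0],
    [0,5,0],
    [0,5,0],
    [0,5,0],
    [0,5,0],
  ],
  hand=[0,0,0,0,0,0,0,0],
)

```text
t: 9.43
eef_pos: [0.5015, -0.0162, 0.149]
ee_rot: [[0.283, -0.003, 0.959], [-0.959, -0.0, 0.283], [-0.0, -1.0, -0.003]]
contact_force: [-3.5, -1.3, 3.4]
width: 0.0004
```

```bash
python3 -c "
from h import *
arc2(107)
shot('side','side6.png');
b=cv2.imread('pics/side6.png')[150:300,240:390]
cv2.imwrite('pics/z6side.png',cv2.resize(b,None,fx=4,fy=4))
"
```

```text
t 9.425 pos [ 0.5015 -0.0162  0.149 ] psi -73.56048340526135 F [-3.4898 -1.3492  3.448 ] w 0.000428521660983091 q [-34.8193  28.5363  42.     118.65   -27.873   43.03    41.16  ]
shift [-0.0003 -0.     -0.0022] turn [ 0.1761 -0.5604 -0.0243]
knob angle est 105.4490456670329
```

View pics/z6side.png

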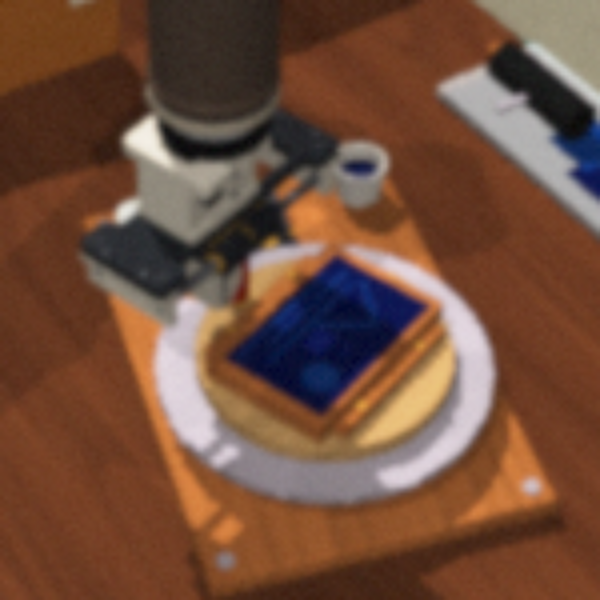

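Emit:
arm_command(
  translation=[
    [-0.0022,0,0.0073],
    [-0.0022,0,0.0073],
    [-0.0022,0,0.0073],
    [-0.0022,0,0.0073],
    [-0.0022,0,0.0073],
    [0,0,0],
  ],
  turn=[
    [0,5,0],
    [0,5,0],
    [0,5,0],
    [0,5,0],
    [0,5,0],
    [0,0,0],
  ],
  hand=[0,0,0,0,0,0],
)

```text
t: 10.22
eef_pos: [0.5369, 0.0001, 0.1474]
ee_rot: [[-0.157, -0.009, 0.988], [-0.988, -0.002, -0.157], [0.004, -1.0, -0.008]]
contact_force: [0.1, 0.7, -0.1]
width: 0.0007
```

```bash
python3 -c "
from h import *
arc2(75)
for c in('side','top'):
    shot(c,c+'7.png')
    b=cv2.imread('pics/%s7.png'%c)
    b=b[150:300,240:390] if c=='side' else b[130:260,220:370]
    cv2.imwrite('pics/z7%s.png'%c,cv2.resize(b,None,fx=4,fy=4))
    for n,z in(('slot',.048),('gate',.048),('turn_knob',.064)):
        for q in ctrl.landmark_of(n,c)[:1]: 
            P=atz(c,q['location'],z)[:2];d=P-S; print(n,c,q['p'],P,np.hypot(*d),np.degrees(np.arctan2(d[1],d[0])))
"
```

```text
t 10.225 pos [0.5369 0.0001 0.1474] psi -99.01515519901625 F [ 0.0896  0.6522 -0.0758] w 0.0006962521548649937 q [-39.2288  34.065   48.5891 113.963  -34.2085  47.9283  19.6839]
shift [-0.0012 -0.0017  0.0062] turn [0.4749 5.9839 0.2421]
knob angle est 79.34498335547772
slot side 0.62 [0.5789 0.0394] 0.12710319786087854 77.09357055321169
gate side 0.92 [0.5994 0.027 ] 0.12178704080294371 66.3293807327089
turn_knob side 0.62 [ 0.5664 -0.0133] 0.07297197016329912 77.39195364877415
gate top 0.7 [ 0.6281 -0.4389] 0.3628045448336311 -77.6516899818696
turn_knob top 0.75 [0.5637 0.582 ] 0.6666672316892253 88.86622996324212
```

View pics/z7side.png

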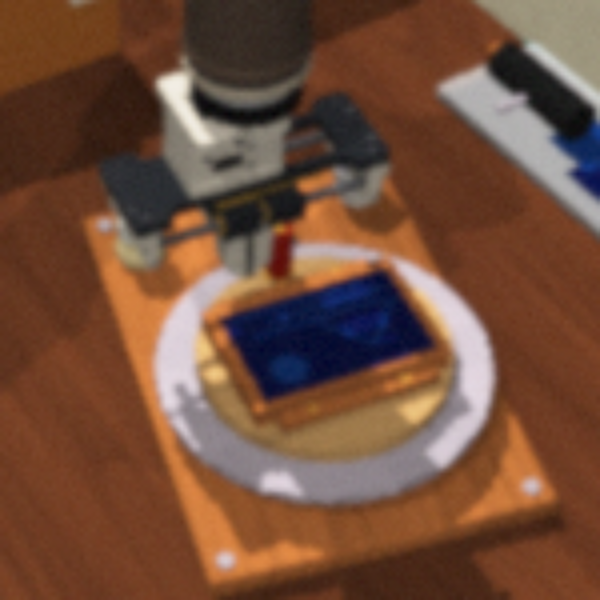

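View pics/z7top.png

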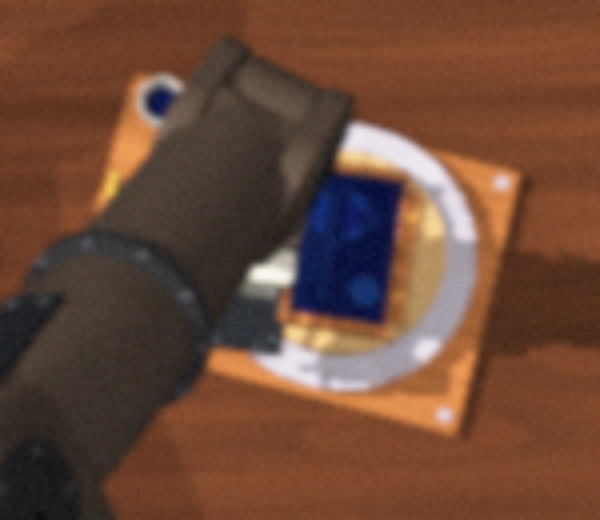

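Emit:
arm_command(
  translation=[
    [-0.001,-0.001,0.004],
    [-0.001,-0.001,0.003],
    [0,0,0],
  ],
  turn=[
    [0.4,3,0.2],
    [0,2,0],
    [0,0,0],
  ],
  hand=[0,0,0],
)

```text
t: 11.0
eef_pos: [0.5422, 0.0006, 0.1493]
ee_rot: [[-0.246, -0.004, 0.969], [-0.969, 0.002, -0.246], [-0.001, -1.0, -0.004]]
contact_force: [0.7, -0.1, -0.9]
width: 0.0005
```

```bash
python3 -c "
from h import *
arc2(73.5)"
```

```text
t 11.0 pos [0.5422 0.0006 0.1493] psi -104.22120317854925 F [ 0.6631 -0.0868 -0.9034] w 0.0004984981648063281 q [-39.7556  34.7067  49.9092 113.387  -35.5241  48.7351  15.6773]
shift [-0.0007  0.0003  0.0031] turn [ 0.2555  2.2789 -0.0271]
knob angle est 75.7305592920568
```

Emit:
arm_command(
  translation=[
    [0,0,-0.02],
    [0,0,-0.03],
    [0,-0.035,-0.03],
    [0,-0.035,-0.04],
    [0,0,0],
  ],
  turn=[
    [0,0,0],
    [0,0,0],
    [0,0,0],
    [0,0,0],
    [0,0,0],
  ],
  hand=[0,0,0,0,0],
)

```text
t: 11.62
eef_pos: [0.425, 0.031, 0.2213]
ee_rot: [[-0.239, -0.001, 0.971], [-0.971, 0.001, -0.239], [-0.0, -1.0, -0.001]]
contact_force: [0.5, -0.1, -0.3]
width: 0.0008
```

```bash
python3 -c "
from h import *
rel(.6187,.1456,.22,-106.5)
for c in('side','top'):
    shot(c,c+'8.png')
    b=cv2.imread('pics/%s8.png'%c)
    b=b[150:300,240:390] if c=='side' else b[130:260,220:370]
    cv2.imwrite('pics/z8%s.png'%c,cv2.resize(b,None,fx=4,fy=4,interpolation=cv2.INTER_CUBIC))
    for n,z in(('slot',.048),('gate',.048),('turn_knob',.064),('bolt_tab',.07)):
        for q in ctrl.landmark_of(n,c)[:1]: 
            P=atz(c,q['location'],z)[:2];d=P-S; print(n,c,q['p'],P,np.hypot(*d),np.degrees(np.arctan2(d[1],d[0])))
"
```

```text
t 11.625 pos [0.425  0.031  0.2213] psi -103.81744557238157 F [ 0.5029 -0.0712 -0.256 ] w 0.0007745935028668225 q [-61.7093  18.3438  64.2825 124.8408 -22.0547  49.2011   2.4146]
shift [-0.1576  0.0012  0.1608] turn [ 0.0713  2.6826 -0.026 ]
slot side 0.6 [0.5815 0.0351] 0.12358468563750047 75.47758124340699
gate side 0.76 [0.5855 0.0223] 0.11241429316695196 71.84197486547858
turn_knob side 0.19 [0.6677 0.0195] 0.15673921567945032 41.57957252332796
bolt_tab side 0.61 [0.6136 0.1195] 0.21350887367634977 72.81009396309635
slot top 0.98 [0.5857 0.0365] 0.1260369703720266 73.76684237770803
gate top 0.58 [0.5879 0.034 ] 0.12423052051564235 72.49630716577254
bolt_tab top 0.42 [0.606 0.119] 0.21090197819989973 74.74165951217721
```

View pics/z8side.png

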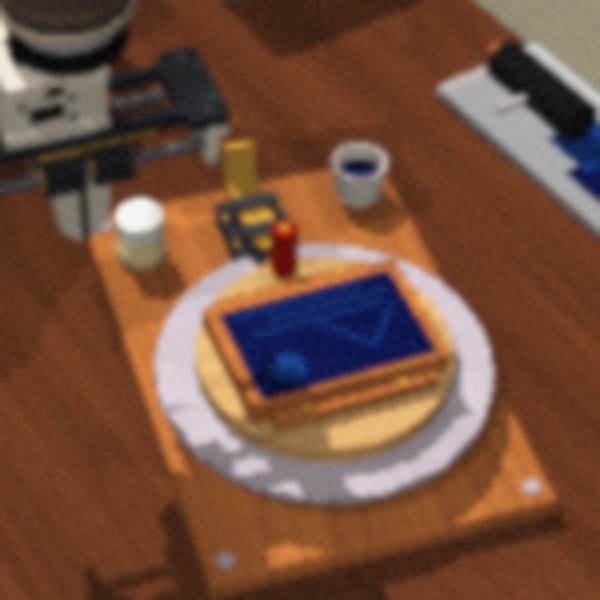

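View pics/z8top.png

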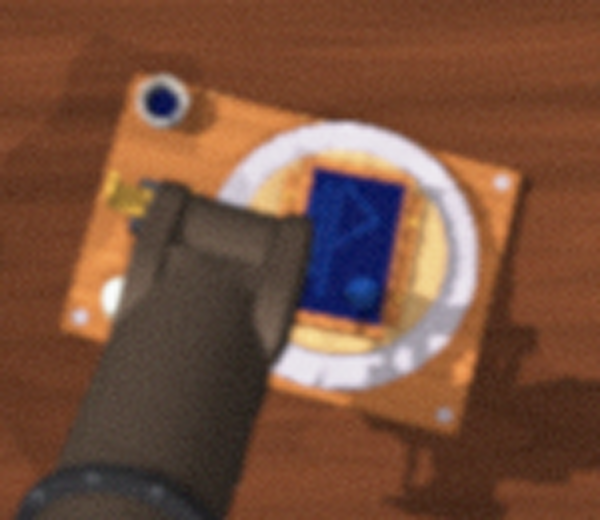

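```bash
python3 -c "
from h import *
for c in('side','top'):
  for k in (0,8):
    im=cv2.imread('pics/%s%d.png'%(c,k)); h=cv2.cvtColor(im,cv2.COLOR_BGR2HSV)
    m=cv2.inRange(h,(105,120,30),(130,255,255)); r=np.zeros_like(m)
    if c=='side': r[210:265,285:360]=255
    else: r[160:220,270:340]=255
    if c=='top' and k==8: r[:,:299]=0
    m&=r; n,l,st,_=cv2.connectedComponentsWithStats(m); i=1+st[1:,4].argmax(); ys,xs=np.where(l==i)
    P=np.array([atz(c,(y,x),.082)[:2] for y,x in zip(ys,xs)])
    rect=cv2.minAreaRect((P*1000).astype(np.float32)); print(c,k,len(P),rect)
    hull=cv2.convexHull((P*1000).astype(np.float32))
    if not(c=='top' and k==8):
      ctr=np.array(rect[0])/1000; w,v=np.linalg.eigh(np.cov(P.T)); print('short axis angle',np.degrees(np.arctan2(v[1,0],v[0,0]))%180, 'ctr',ctr)
for k,p in((8,(207.,311.2)),(0,(170+341/4.4,250+294/4.4))):
  P=atz('side',p,.109)[:2];d=P-S;print('knob',P,np.hypot(*d),np.degrees(np.arctan2(d[1],d[0])))
# stand edges top0: corners in crop5.5
co=[(160,45),(688,185),(600,545),(58,398)]
W=[atz('top',(y/5.5+140-.4,x/5.5+225-.4),.018)[:2] for x,y in co]
for a,b in((1,0),(2,3),(2,1),(3,0)):
  d=W[b]-W[a];print(np.hypot(*d),np.degrees(np.arctan2(d[1],d[0])))
"
```

```text
side 0 882 ((553.8193969726562, -80.9655990600586), (75.95709991455078, 123.2802505493164), 45.597415924072266)
short axis angle 45.61805446909975 ctr [ 0.5538 -0.081 ]
side 8 881 ((551.0545654296875, -85.83499145507812), (76.25254821777344, 123.11005401611328), 77.34527587890625)
short axis angle 77.53403477632723 ctr [ 0.5511 -0.0858]
top 0 740 ((554.742919921875, -80.0395278930664), (75.62614440917969, 120.80499267578125), 45.85480499267578)
short axis angle 45.2722717519805 ctr [ 0.5547 -0.08  ]Traceback (most recent call last):
  File "<string>", line 11, in <module>
    P=np.array([atz(c,(y,x),.082)[:2] for y,x in zip(ys,xs)])
                ~~~^^^^^^^^^^^^^^
  File "h.py", line 12, in atz
    o,v=ray(cam,rc); return o+v*(z-o[2])/v[2]
        ~~~^^^^^^^^
  File "h.py", line 6, in ray
    p=ctrl.camera_params(cam);K=np.array(p['K'],float);T=np.array(p['pose'])
ValueError: time passes only in moves, steps and waits
```

```bash
sed -i "s/ctrl.camera_params(cam)/params(cam)/" h.py
cat >> h.py <<'E'
import functools
@functools.lru_cache(None)
def params(c): return ctrl.camera_params(c)
E
python3 -c "
from h import *
for c in('top',):
  for k in (8,):
    im=cv2.imread('pics/%s%d.png'%(c,k)); h=cv2.cvtColor(im,cv2.COLOR_BGR2HSV)
    m=cv2.inRange(h,(105,120,30),(130,255,255)); r=np.zeros_like(m)
    r[160:220,297:340]=255
    m&=r; n,l,st,_=cv2.connectedComponentsWithStats(m); i=1+st[1:,4].argmax(); ys,xs=np.where(l==i)
    # right edge: max x per row
    E=[(y,xs[ys==y].max()) for y in np.unique(ys)][4:-4]
    P=np.array([atz(c,e,.082)[:2] for e in E]); w,v=np.linalg.eigh(np.cov(P.T)); print('top8 normal',np.degrees(np.arctan2(v[1,0],v[0,0]))%180)
for k,p in((8,(207.,311.2)),(0,(170+341/4.4,250+294/4.4))):
  P=atz('side',p,.109)[:2];d=P-S;print('knob',P,np.hypot(*d),np.degrees(np.arctan2(d[1],d[0])))
co=[(160,45),(688,185),(600,545),(58,398)]
W=[atz('top',(y/5.5+140-.4,x/5.5+225-.4),.018)[:2] for x,y in co]
for a,b in((1,0),(2,3),(2,1),(3,0)):
  d=W[b]-W[a];print(np.hypot(*d),np.degrees(np.arctan2(d[1],d[0])))
"
```

```text
top8 normal 77.64182449259904
knob [ 0.5698 -0.008 ] 0.07892465515044254 75.83075206177743
knob [ 0.4956 -0.142 ] 0.07953332211540892 -133.68720285205586
0.36281580808038094 73.06960429286121
0.3621326624262088 73.20265303386452
0.24774273347833048 -16.51328400236236
0.24858953755419055 -16.357020149362047
```

```bash
python3 -c "
from h import *
arc2(73,.06)"
```

```text
t 12.125 pos [0.4264 0.0282 0.2198] psi -104.18164925950437 F [-0.8056 -0.1726 -0.1415] w 0.0004322244960000418 q [-61.1158  18.7646  64.059  124.7264 -22.1701  49.156    2.4747]
shift [-0.0043  0.0706  0.0921] turn [0.0835 2.8181 0.2549]
knob angle est nanh.py:38: RuntimeWarning: invalid value encountered in arcsin
  m=np.array(s['ee_rot'])[:2,2]; off=d@m+.029; b=np.arcsin(off/.08)
```

Emit:
arm_command(
  translation=[
    [-0.002,0.02,0.03],
    [-0.002,0.03,0.03],
    [0,0.02,0.03],
    [0,0,0],
  ],
  turn=[
    [0,2.8,0.2],
    [0,0,0],
    [0,0,0],
    [0,0,0],
  ],
  hand=[0,0,0,0],
)

```text
t: 12.62
eef_pos: [0.5171, 0.0067, 0.1459]
ee_rot: [[-0.292, -0.003, 0.956], [-0.956, 0.0, -0.292], [0.0, -1.0, -0.003]]
contact_force: [-0.4, -0.9, 0.2]
width: 0.0003
```

```bash
python3 -c "
from h import *
arc2(73)"
```

```text
t 12.625 pos [0.5171 0.0067 0.1459] psi -107.00286016093307 F [-0.3553 -0.8524  0.1897] w 0.0002547877829124814 q [-42.2619  33.3763  51.1751 117.102  -36.0849  46.7281  13.4207]
shift [-0.0026 -0.0032  0.0296] turn [ 0.1684 -0.0029  0.023 ]
knob angle est 94.72499917438633
```

Emit:
arm_command(
  translation=[
    [-0.002,-0.001,0.012],
    [0,0,0.008],
    [0,0,0.005],
    [0,0,0.004],
    [0,0,0.001],
    [0,0,0],
  ],
  turn=[
    [0,0,0],
    [0,0,0],
    [0,0,0],
    [0,0,0],
    [0,0,0],
    [0,0,0],
  ],
  hand=[0,0,0,0,0,0],
)

```text
t: 13.38
eef_pos: [0.5466, 0.0003, 0.148]
ee_rot: [[-0.292, -0.004, 0.956], [-0.956, 0.002, -0.292], [-0.001, -1.0, -0.004]]
contact_force: [-1.0, 0.5, -0.3]
width: 0.0006
```

```bash
python3 -c "
from h import *
arc2(73)"
```

```text
t 13.375 pos [0.5466 0.0003 0.148 ] psi -106.96865283001979 F [-1.0085  0.4838 -0.2903] w 0.0005511593387748074 q [-39.8498  35.4743  50.5218 112.8711 -36.4028  49.2278  13.689 ]
shift [-0.     -0.001  -0.0004] turn [ 0.2566  0.0314 -0.0427]
knob angle est 72.69624687514575
```

Back off and re-measure.

Emit:
arm_command(
  translation=[
    [0,0,-0.02],
    [0,0,-0.03],
    [0,-0.035,-0.03],
    [0,-0.035,-0.02],
    [0,0,0],
  ],
  turn=[
    [0,0,0],
    [0,0,0],
    [0,0,0],
    [0,0,0],
    [0,0,0],
  ],
  hand=[0,0,0,0,0],
)

```text
t: 14.0
eef_pos: [0.4492, 0.0297, 0.2199]
ee_rot: [[-0.292, -0.002, 0.956], [-0.956, 0.002, -0.292], [-0.001, -1.0, -0.002]]
contact_force: [0.0, -0.7, -1.0]
width: 0.0003
```

```bash
python3 -c "
from h import *
rel(.6187,.1456,.22,-106.5)
for c in('side','top'):
    shot(c,c+'9.png')
    b=cv2.imread('pics/%s9.png'%c)
    b=b[150:300,240:390] if c=='side' else b[130:260,220:370]
    cv2.imwrite('pics/z9%s.png'%c,cv2.resize(b,None,fx=4,fy=4,interpolation=cv2.INTER_CUBIC))
    for q in ctrl.landmark_of('slot',c)[:1]: 
            P=atz(c,q['location'],.048)[:2];d=P-S; print('slot',c,q['p'],P,np.hypot(*d),np.degrees(np.arctan2(d[1],d[0])))
c='side'
im=cv2.imread('pics/side9.png'); h=cv2.cvtColor(im,cv2.COLOR_BGR2HSV)
m=cv2.inRange(h,(105,120,30),(130,255,255)); r=np.zeros_like(m); r[210:265,285:360]=255
m&=r; n,l,st,_=cv2.connectedComponentsWithStats(m); i=1+st[1:,4].argmax(); ys,xs=np.where(l==i)
P=np.array([atz(c,(y,x),.082)[:2] for y,x in zip(ys,xs)])
print(len(P),cv2.minAreaRect((P*1000).astype(np.float32)))
w,v=np.linalg.eigh(np.cov(P.T)); print('short axis angle',np.degrees(np.arctan2(v[1,0],v[0,0]))%180)
"
```

```text
t 14.0 pos [0.4492 0.0297 0.2199] psi -106.98713991720484 F [ 0.0074 -0.7051 -1.0078] w 0.00026477567291737175 q [-58.2828  21.5892  62.9463 121.9482 -25.145   50.7785   2.5208]
shift [-0.1604 -0.0002  0.1282] turn [ 0.124  -0.4871 -0.0628]
slot side 0.58 [0.5784 0.0219] 0.1100202832728731 75.33112061794797
893 ((551.0439453125, -85.82673645019531), (77.5925064086914, 123.47809600830078), 73.79176330566406)
short axis angle 73.99064412490908
```

View pics/z9side.png

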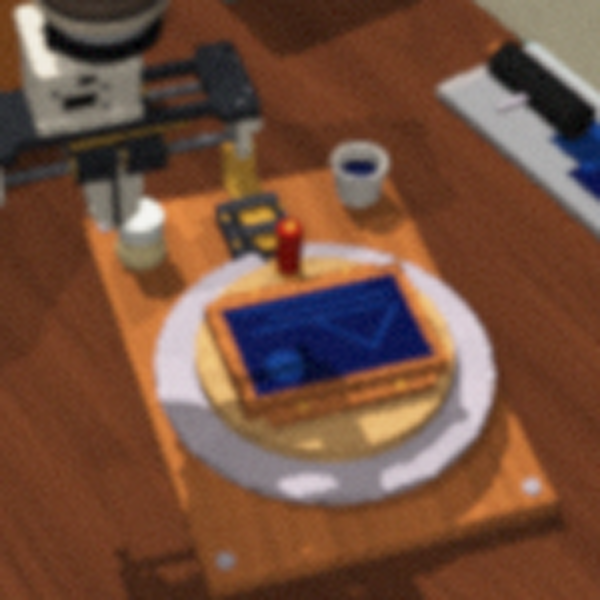

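Emit:
arm_command(
  translation=[
    [-0.04,0,0.02],
    [-0.04,0,0.036],
    [-0.04,0,0.036],
    [-0.04,0,0.036],
    [0,0,0],
  ],
  turn=[
    [0,0,0],
    [0,0,0],
    [0,0,0],
    [0,0,0],
    [0,0,0],
  ],
  hand=[0,0,0,0,0],
)

```text
t: 14.82
eef_pos: [0.6251, 0.1448, 0.2098]
ee_rot: [[-0.298, -0.011, 0.955], [-0.955, -0.003, -0.298], [0.006, -1.0, -0.01]]
contact_force: [-1.0, -0.6, 0.0]
width: 0.0005
```

```bash
cat >> h.py <<'E'
B=np.array([np.cos(np.radians(73.4)),np.sin(np.radians(73.4))])
def tab(r,z):
    p=S+r*B; rel(p[0],p[1],z,-106.6); d=ctrl.get_state()['eef_pos'][:2]-S; print('radial',d@B,'lat',d@[-B[1],B[0]])
E
python3 -c "
from h import *
tab(.24,.126)"
```

```text
t 14.825 pos [0.6251 0.1448 0.2098] psi -107.31633541203432 F [-0.9837 -0.5692  0.0008] w 0.000524793796940169 q [-50.1425  39.9242  53.6121  95.5245 -35.0818  63.646   -3.6227]
shift [ 0.0007  0.0838 -0.0052] turn [ 0.5517 -0.7179  0.3258]
radial 0.24105653398214016 lat -0.00599732591424082
```

Emit:
arm_command(
  translation=[
    [0,0.03,-0.005],
    [0,0.03,0],
    [0,0.022,0],
    [0,0,0],
  ],
  turn=[
    [0.5,-0.7,0.3],
    [0,0,0],
    [0,0,0],
    [0,0,0],
  ],
  hand=[0,0,0,0],
)

```text
t: 15.32
eef_pos: [0.6191, 0.1408, 0.1208]
ee_rot: [[-0.291, -0.006, 0.957], [-0.957, -0.004, -0.291], [0.006, -1.0, -0.005]]
contact_force: [-0.2, -0.3, 0.9]
width: 0.0001
```

```bash
python3 -c "
from h import *
tab(.22,.126)
shot('side','side10.png')
b=cv2.imread('pics/side10.png')[150:300,240:390]
cv2.imwrite('pics/z10.png',cv2.resize(b,None,fx=4,fy=4,interpolation=cv2.INTER_CUBIC))"
```

```text
t 15.325 pos [0.6191 0.1408 0.1208] psi -106.92530205880927 F [-0.1659 -0.2967  0.8506] w 0.00013719906310725186 q [-47.6817  44.6799  48.792  100.813  -40.4242  54.2262   1.1878]
shift [ 0.0155 -0.0051 -0.0013] turn [ 0.2787 -0.3261  0.347 ]
radial 0.23549743408461168 lat -0.0013719398869589117
```

View pics/z10.png

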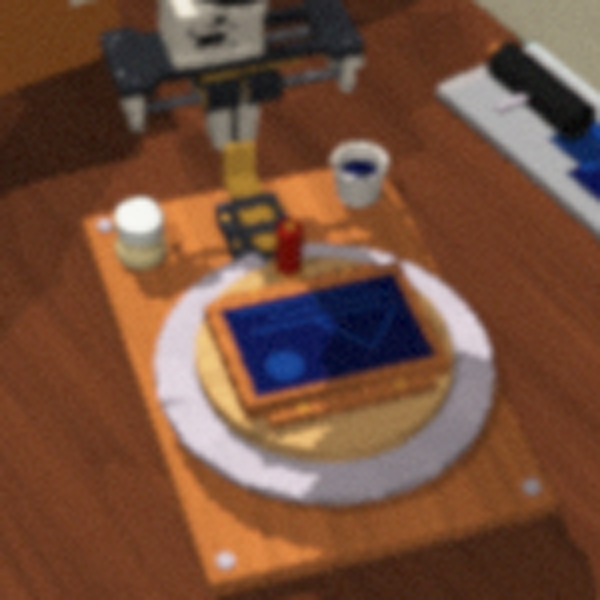

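Emit:
arm_command(
  translation=[
    [0.005,-0.004,-0.001],
    [0.005,-0.001,0],
    [0.005,0,0],
    [0.005,0,0],
    [0.005,0,0],
  ],
  turn=[
    [0.2,-0.3,0.3],
    [0,0,0],
    [0,0,0],
    [0,0,0],
    [0,0,0],
  ],
  hand=[0,0,0,0,0],
)

```text
t: 16.0
eef_pos: [0.6125, 0.1168, 0.1299]
ee_rot: [[-0.285, 0.004, 0.959], [-0.959, 0.003, -0.285], [-0.004, -1.0, 0.003]]
contact_force: [1.4, 3.5, -1.8]
width: 0.0003
```

```bash
python3 -c "
from h import *
tab(.1935,.126)"
```

```text
t 16.0 pos [0.6125 0.1168 0.1299] psi -106.5604164937413 F [ 1.4338  3.5041 -1.8308] w 0.00034233361124490636 q [-46.3564  42.7723  49.037  102.7807 -40.0467  53.2143   3.8561]
shift [ 0.0171  0.0038 -0.0019] turn [-0.1797  0.0392 -0.2563]
radial 0.21060212504183265 lat -0.0018807204420648455
```

Emit:
arm_command(
  translation=[
    [0.005,0.002,-0.001],
    [0.004,0.001,0],
    [0.004,0,0],
    [0.003,0,0],
  ],
  turn=[
    [-0.2,0,-0.2],
    [0,0,0],
    [0,0,0],
    [0,0,0],
  ],
  hand=[0,0,0,0],
)

```text
t: 16.5
eef_pos: [0.6082, 0.104, 0.1276]
ee_rot: [[-0.283, 0.003, 0.959], [-0.959, 0.006, -0.283], [-0.006, -1.0, 0.001]]
contact_force: [5.4, 15.5, 0.3]
width: 0.0
```

```bash
python3 -c "
from h import *
tab(.1935,.126)"
```

```text
t 16.5 pos [0.6082 0.104  0.1276] psi -106.43689865319791 F [ 5.417  15.5289  0.2872] w 8.1742436074516e-06 q [-45.3114  42.3938  48.7754 103.7848 -40.141   52.5628   5.4051]
shift [ 0.0037  0.0016 -0.0015] turn [-0.0619  0.1629 -0.3672]
radial 0.19717046701368823 lat -0.0014626038924525561
```

Emit:
arm_command(
  translation=[
    [0.003,0,0],
    [0.003,0,0],
  ],
  turn=[
    [0,0,0],
    [0,0,0],
  ],
  hand=[0,0],
)

```text
t: 16.75
eef_pos: [0.608, 0.1038, 0.1276]
ee_rot: [[-0.278, 0.006, 0.96], [-0.96, 0.013, -0.278], [-0.014, -1.0, 0.002]]
contact_force: [4.7, 10.0, -0.1]
width: 0.0002
```

```bash
python3 -c "
from h import *
tab(.1935,.126)
shot('side','side11.png')
b=cv2.imread('pics/side11.png')[150:300,240:390]
cv2.imwrite('pics/z11.png',cv2.resize(b,None,fx=4,fy=4,interpolation=cv2.INTER_CUBIC))"
```

```text
t 16.75 pos [0.608  0.1038 0.1276] psi -106.1573311750842 F [ 4.7291  9.9769 -0.0841] w 0.0002051316189949186 q [-45.0089  42.153   48.4605 103.9789 -40.3808  52.3181   6.0004]
shift [ 0.0034  0.0016 -0.0014] turn [-0.0993  0.442  -0.7833]
radial 0.19685051761370084 lat -0.001350298208113089
```

View pics/z11.png

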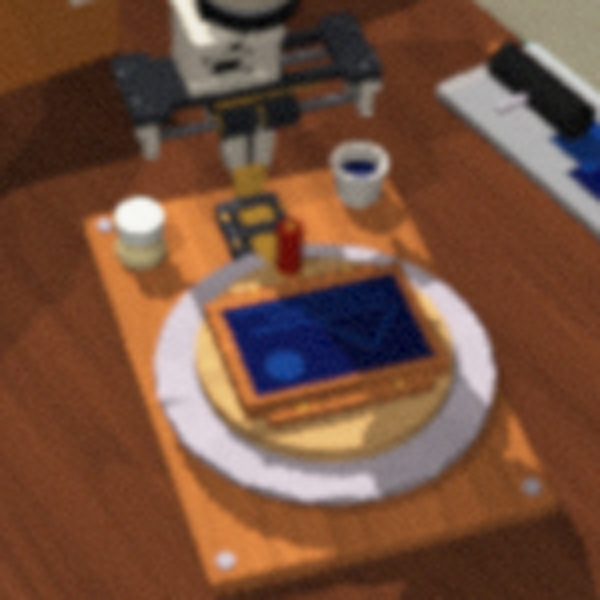

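Emit:
arm_command(
  translation=[
    [0.007,0,0],
    [0.008,0,0],
    [0.008,0,0],
  ],
  turn=[
    [0,-0.4,-0.6],
    [0,0,0],
    [0,0,0],
  ],
  hand=[0,0,0],
)

```text
t: 17.18
eef_pos: [0.6074, 0.1028, 0.128]
ee_rot: [[-0.255, 0.012, 0.967], [-0.967, 0.029, -0.255], [-0.031, -1.0, 0.004]]
contact_force: [8.2, 22.9, -1.9]
width: 0.0004
```

```bash
python3 -c "
from h import *
tab(.1935,.126)"
```

```text
t 17.175 pos [0.6074 0.1028 0.128 ] psi -104.75274582044923 F [ 8.1834 22.8931 -1.9479] w 0.00040367679216933556 q [-44.1811  41.4908  47.5488 104.4535 -40.7913  51.6738   8.0529]
shift [ 0.0022  0.0019 -0.0011] turn [-0.2103  1.8435 -1.7568]
radial 0.19571595941188816 lat -0.0010028414957012205
```

Emit:
arm_command(
  translation=[
    [-0.01,0,0],
    [-0.03,-0.005,0],
    [-0.03,-0.04,0],
    [-0.02,-0.04,0],
    [-0.05,-0.04,0],
    [-0.05,0,0],
    [0,0,0],
  ],
  turn=[
    [0,0,0],
    [0,1,-1.5],
    [0,0,0],
    [0,0,0],
    [0,0,0],
    [0,0,0],
    [0,0,0],
  ],
  hand=[0,0,0,0,0,0,0],
)

```text
t: 18.05
eef_pos: [0.6579, 0.2835, 0.2547]
ee_rot: [[-0.279, 0.001, 0.96], [-0.96, -0.008, -0.279], [0.008, -1.0, 0.003]]
contact_force: [-0.3, -0.5, -0.4]
width: 0.0003
```

```bash
python3 -c "
from h import *
rel(.65,.25,.25,-106)
for c in('side','top'):
    shot(c,c+'12.png')
    b=cv2.imread('pics/%s12.png'%c)
    b=b[160:260,260:380] if c=='side' else b[140:240,225:345]
    cv2.imwrite('pics/z12%s.png'%c,cv2.resize(b,None,fx=6,fy=6,interpolation=cv2.INTER_CUBIC))
    for n,z in (('slot',.048),('gate',.048),('bolt_tab',.07)):
     for q in ctrl.landmark_of(n,c)[:1]: 
            P=atz(c,q['location'],z)[:2];d=P-S; print(n,c,q['p'],P,np.hypot(*d),np.degrees(np.arctan2(d[1],d[0])))
"
```

```text
t 18.05 pos [0.6579 0.2835 0.2547] psi -106.17953202653777 F [-0.262  -0.5238 -0.3729] w 0.0003221936169277753 q [-56.249   43.9702  53.9995  80.8129 -35.4211  73.206  -16.0618]
shift [0.0343 0.005  0.0017] turn [-0.1848 -0.1788  0.4351]
slot side 0.87 [0.5761 0.0305] 0.11779174386634739 77.42311430201939
gate side 0.75 [0.589  0.0236] 0.11476491077751648 70.40925002333516
bolt_tab side 0.41 [0.6012 0.0863] 0.17821428567108105 73.45937004899987
slot top 0.75 [0.5859 0.0298] 0.11963526894241541 72.77275226535413
gate top 0.88 [0.5821 0.0377] 0.12618410482959636 75.49363683695518
bolt_tab top 0.45 [0.6058 0.0951] 0.18795630379045836 72.89569209982871
```

View pics/z12side.png

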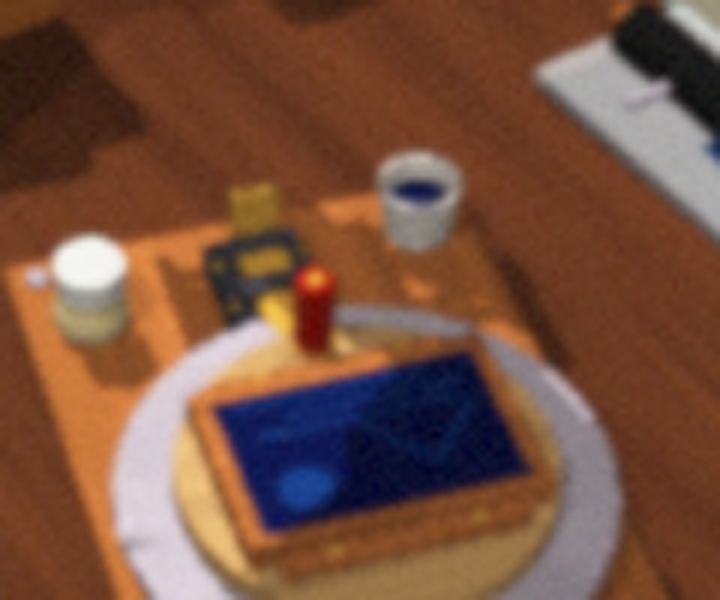

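View pics/z12top.png

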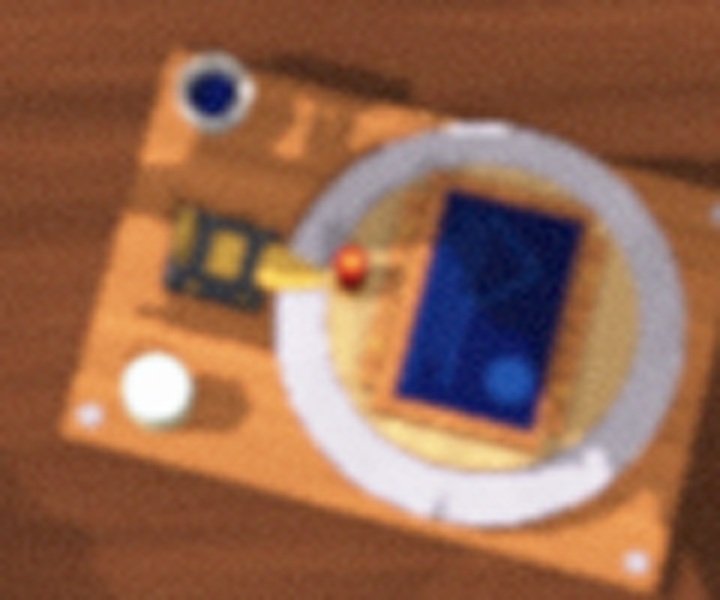

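```bash
python3 -c "
from h import *
for c,a,b in(('top',(177.3,248.6),(140+233/6,225+184/6)),('side',(170+70/4.4,250+218/4.4),(160+187/6,260+254/6))):
  A=atz(c,a,.078)[:2];Bb=atz(c,b,.078)[:2];print((A-S)@B,(Bb-S)@B,(A-Bb)@B)
# template-correlation of tab between frames 0/8 and 12
for c,box in(('side',None),('top',None)):
  a=cv2.imread('pics/%s0.png'%c);b=cv2.imread('pics/%s12.png'%c)
  out=[]
  for im in(a,b):
    h=cv2.cvtColor(im,cv2.COLOR_BGR2HSV); m=cv2.inRange(h,(17,120,60),(32,255,255)); 
    r=np.zeros_like(m)
    if c=='side': r[178:202,290:308]=255
    else: r[168:192,243:262]=255
    ys,xs=np.where(m&r); print(c,len(xs),xs.min(),xs.max(),ys.min(),ys.max(),xs.mean(),ys.mean())
"
```

```text
0.2060725738686107 0.1808028052979769 0.02526976857063377
0.20827945584765484 0.1826931708945949 0.02558628495305996
side 109 296 306 185 201 299.6330275229358 192.22018348623854
side 59 298 307 191 201 302.0508474576271 195.0677966101695
top 100 246 261 173 187 252.46 179.24
top 41 254 261 175 185 257.219512195122 180.0
```

```bash
python3 -c "
from h import *
for c,k in (('side',9),('side',11),('side',12),('top',12)):
  im=cv2.imread('pics/%s%d.png'%(c,k)); h=cv2.cvtColor(im,cv2.COLOR_BGR2HSV)
  m=cv2.inRange(h,(105,120,30),(130,255,255)); r=np.zeros_like(m)
  if c=='side': r[210:265,285:360]=255
  else: r[160:220,280:340]=255
  m&=r; n,l,st,_=cv2.connectedComponentsWithStats(m); i=1+st[1:,4].argmax(); ys,xs=np.where(l==i)
  P=np.array([atz(c,(y,x),.082)[:2] for y,x in zip(ys,xs)])
  w,v=np.linalg.eigh(np.cov(P.T)); print(c,k,np.degrees(np.arctan2(v[1,0],v[0,0]))%180,cv2.minAreaRect((P*1000).astype(np.float32))[2])
# depth-based tab cloud
for c,k in(('side',0),('side',12),('top',0),('top',12)):
  d=np.load('pics/%s%d_d.npy'%(c,k)); Q=[]
  R=(range(175,205),range(285,315)) if c=='side' else (range(165,195),range(240,268))
  for y in R[0]:
    for x in R[1]:
      if d[y,x]>0: Q.append(atd(c,(y,x),d[y,x]))
  Q=np.array(Q);rr=(Q[:,:2]-S)@B; lat=(Q[:,:2]-S)@[-B[1],B[0]]
  s=(Q[:,2]>.062)&(Q[:,2]<.085)&(abs(lat)<.013)&(rr>.16)
  print(c,k,s.sum(),rr[s].mean(),np.median(rr[s]),rr[s].min(),rr[s].max(),lat[s].mean(),Q[s,2].max())
"
```

```text
side 9 73.99064412490908 73.79176330566406
side 11 73.97017487965364 73.77915954589844
side 12 74.55378155451864 74.57221984863281
top 12 74.29412607395231 73.8602523803711
side 0 36 0.20667682620849268 0.20654751159917534 0.19818686496649307 0.21449361761206417 -0.0013070230525712686 0.08080876107515889
side 12 38 0.1790935262015381 0.17891645484560947 0.17406353969883756 0.18751358329944456 -0.0016650872917828173 0.08031867579344376
top 0 16 0.207264384159852 0.2087522331983513 0.17238954780553917 0.21245174800026206 -0.0018257376081090878 0.08401945132845556
top 12 16 0.1821705626246557 0.18226898131386782 0.17972747503066686 0.1846383664413147 0.0009128601862739209 0.08384421229476868
```

```bash
python3 -c "
from h import *
tab(.23,.124)"
```

```text
t 18.45 pos [0.6582 0.2779 0.256 ] psi -106.61325220345199 F [ 0.1129 -0.3805 -1.2997] w 0.000590418493444013 q [-56.0416  43.7674  54.1929  81.1011 -35.3839  73.1675 -15.9977]
shift [ 0.1471  0.133  -0.0001] turn [-0.2092 -0.0125  0.4161]
radial 0.37807111521638964 lat 0.00032835300513540944
```

Emit:
arm_command(
  translation=[
    [0.05,0.01,0],
    [0.05,0.03,0],
    [0.047,0.03,0],
    [0,0.03,0],
    [0,0.03,0],
    [0,0,0],
  ],
  turn=[
    [-0.2,0,0.4],
    [0,0,0],
    [0,0,0],
    [0,0,0],
    [0,0,0],
    [0,0,0],
  ],
  hand=[0,0,0,0,0,0],
)

```text
t: 19.2
eef_pos: [0.6148, 0.1297, 0.1243]
ee_rot: [[-0.289, 0.003, 0.957], [-0.957, 0.0, -0.289], [-0.001, -1.0, 0.002]]
contact_force: [0.9, -0.2, 0.3]
width: 0.0003
```

```bash
python3 -c "
from h import *
tab(.2,.126)"
```

```text
t 19.2 pos [0.6148 0.1297 0.1243] psi -106.82447214003187 F [ 0.8926 -0.1624  0.2621] w 0.000330082759592575 q [-47.2132  43.6668  48.9059 102.1535 -40.462   53.2794   2.5633]
shift [ 0.0236 -0.0017 -0.0003] turn [-0.142  -0.2245 -0.0503]
radial 0.22363358615197523 lat -0.0004330169651579549
```

Emit:
arm_command(
  translation=[
    [0.008,-0.001,0],
    [0.008,0,0],
    [0.005,0,0],
    [0.004,0,0],
    [0.006,0,0],
    [0.01,0,0],
  ],
  turn=[
    [0,0,0],
    [0,0,0],
    [0,0,0],
    [0,0,0],
    [0,0,0],
    [0,0,0],
  ],
  hand=[0,0,0,0,0,0],
)

```text
t: 19.95
eef_pos: [0.6082, 0.1027, 0.1297]
ee_rot: [[-0.279, 0.015, 0.96], [-0.96, 0.019, -0.279], [-0.022, -1.0, 0.009]]
contact_force: [13.1, 31.2, -8.9]
width: 0.0004
```

```bash
python3 -c "
from h import *
tab(.1935,.126)"
```

```text
t 19.95 pos [0.6082 0.1027 0.1297] psi -106.19237947332094 F [13.0824 31.1975 -8.9114] w 0.0004281471433181701 q [-44.8851  41.7079  48.42   104.353  -40.7233  51.848    6.4574]
shift [ 0.0024  0.0036 -0.0019] turn [-0.4878  0.4021 -1.287 ]
radial 0.19583625885661213 lat -0.001831888394517804
```

Emit:
arm_command(
  translation=[
    [-0.01,0,0],
    [-0.03,0,0],
    [-0.03,-0.04,0],
    [-0.03,-0.04,0],
    [-0.04,-0.04,0],
    [0,0,0],
    [0,0,0],
  ],
  turn=[
    [0,0,0],
    [0,0,-1],
    [0,0,0],
    [0,0,0],
    [0,0,0],
    [0,0,0],
    [0,0,0],
  ],
  hand=[0,0,0,0,0,0,0],
)

```text
t: 20.82
eef_pos: [0.6467, 0.2417, 0.2551]
ee_rot: [[-0.278, 0.01, 0.961], [-0.961, 0.001, -0.278], [-0.003, -1.0, 0.009]]
contact_force: [-0.6, 0.0, -1.1]
width: -0.0001
```

```bash
python3 -c "
from h import *
print(ctrl.get_state()['contact_force'])
for c in('side','top'):
    shot(c,c+'13.png')
for c,k in(('side',13),('top',13)):
  d=np.load('pics/%s%d_d.npy'%(c,k)); Q=[]
  R=(range(175,205),range(285,315)) if c=='side' else (range(165,195),range(240,268))
  for y in R[0]:
    for x in R[1]:
      if d[y,x]>0: Q.append(atd(c,(y,x),d[y,x]))
  Q=np.array(Q);rr=(Q[:,:2]-S)@B; lat=(Q[:,:2]-S)@[-B[1],B[0]]
  s=(Q[:,2]>.062)&(Q[:,2]<.085)&(abs(lat)<.013)&(rr>.16)
  print(c,k,s.sum(),rr[s].mean(),np.median(rr[s]))
"
```

```text
[-0.6071  0.0437 -1.0589]
side 13 38 0.17829567056150988 0.1782891029250751
top 13 14 0.18197250412430513 0.18184842384360644
```

View pics/side13.png

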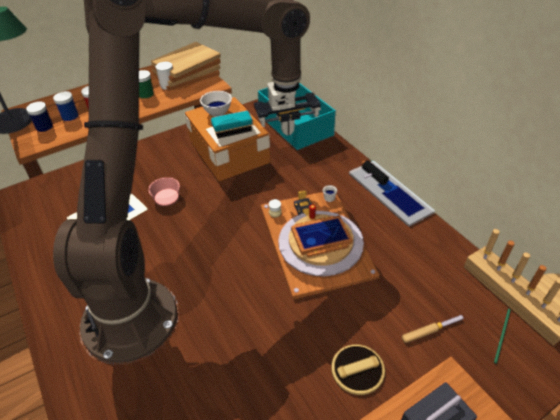

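The picture shows the knob at about (312, 210) in front of the bolt, and the tab at about (303, 196) close up to the straps. Pots, jar, baren and gouge are where they were, and the gripper is clear.

```bash
python3 -c "
from cell import ctrl
print(ctrl.sign_off(), ctrl.get_state()['t'])"
```

```text
the job is handed in; nothing more can be done
the job is handed in; nothing more can be done
```

The turntable is locked, as far as my checks show. With the closed fingertips I pushed the red knob clockwise about 153° until the slot faced the bolt. I then pushed the bolt by its tab until it stopped. The job was handed in at about 21 s; the sign-off gave no verdict.

**Disc angle:** after locking, the woodblock's sides measured 73.9–74.6°, against a bolt line of 73.1–73.6° taken from the stand's edges. The first knob push stopped about 3° short by the pictures, so I nudged it again before touching the bolt.

**Bolt travel:** a second push with about 34 N met the same firm stop, with no further movement. Depth readings of the tab before and after gave 26.5–28.4 mm of travel. Reading the tab edge by eye gave only about 25.4 mm. With an error of roughly 1.5–2 mm, I take this as the full 28 mm, but I had no direct reading of the bolt joint.

**Other checks:**
- The slot, gate and knob finders disagreed by several degrees or were far off in some views, so I did not rely on them.
- The last picture showed the pots, jar, baren and gouge in place and the gripper clear.
- The fingertips stayed above the top of the woodblock while over the platter.

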